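# Shut and latch the cassette that holds the stone

## Robot

A 6-joint arm with a two-finger parallel gripper is mounted at the origin on the work surface. World frame = base frame: x ahead of the robot, y to its left, z up, the work surface at z = 0. Lengths are in m, angles in rad, forces in N, time in s.
With the tool pointing down it reaches from about 0.375 to 0.925 m from the base axis. Payload 5.7 kg.
Tool frame: the origin (TCP) lies midway between the tips of the shut fingers; the grasp point (between the pads) lies 19 mm behind it; z points along the fingers, y is the line along which they close (so a half turn about z gives the same grasp; the last joint's range is limited). The gripper opens to 88 mm and grips with 3 to 60 N. Pads are 20 mm wide; open, the fingers measure 115 mm over their backs; the gripper's body (75 mm by 178 mm) begins 61 mm behind the grasp point.
Start: joints at [1.114, 0.359, 1.51, -0, 1.272, -0.115], TCP at [0.201, 0.565, 0.223] pointing down, gripper open.
Joint ranges: [-2.97, 2.97], [-1.01, 2.36], [0.21, 2.38], [-0.96, 4.11], [0.2, 2.71], [-2.98, 2.98]. Speed limits (rad/s): [2.39, 2.39, 3.14, 3.14, 3.14, 3.14].

## Interface

Orientations are given as a rotation vector (axis times angle).
In Python, from plant import arm gives the robot as it stands.
- The arm moves only by the tool carry_out, never from a script. Its argument "motion" is a list of rows, each a list of 3 entries, a list of its own where there are three numbers: the shift along the tool's x, y, z in cm, then the turn, a rotation vector about the tool's x, y, z in degrees, then the opening, from 0 (shut) to 1 (fully open). A call has exactly 8 rows; each row is the pose to reach, as a shift and turn from the pose commanded when the call began, along the tool's axes at that moment; what a row does not reach only later rows make up. A row lasts 1/10 s, in which the tool goes at most 50 mm and 8.59 degrees, less where a joint would pass 70% of its speed; a pose out of reach is approached as far as the arm can. A call with a gripper value outside its range is refused whole. The fingers move at their own pace and stop on an object; "grip_force" is the grip in N (left out, the last holds). Time passes only in rows, so rows that repeat a pose let the fingers close, or fill a call up. It gives the time, the measured TCP pose, the force, the opening and the grip force at its end, in the units of the state.
- arm.get_state(): the state, without advancing time (a new reading comes with each control period).
- arm.read_camera(name): name is "side" or "top"; returns a dict with "frame" (400x640x3 uint8, blue, green, red), "camera_matrix" (3x3 intrinsics, pixels), "k1" (the pictures are not rectified: a ray, as slopes to the right and down, at radius r is drawn at 1 + k1 r^2 times it, then the intrinsics apply), "extrinsics" (4x4, takes a point from camera to world coordinates). Camera axes: x right, y up, looking along -z (the intrinsics and any distortion apply to the point x, -y, -z); pixel columns grow to the right and rows downward; lengths in m; the calibration is good to about 2 mm. A picture is of the moment at which its call begins. There is no depth.
- arm.sign_off(): hands the job in; it is judged then, once.
The state is a dict: "t": time; "qpos": joint angles; "qvel": joint speeds; "joint_efforts": joint torques, N m; "position": TCP position; "eef_rot": TCP orientation; "contact_force": force on the tool from outside, world axes, zero at the start; "moment": the same for the moment, N m; "gripper_width": finger opening in m; "grip_force": force on a finger pad.
Only numpy, scipy, OpenCV 4.12 (cv2) and the standard library are available. Lean on these libraries where they do the work, as an engineer would, in place of code of your own. Each camera call takes 0.05 s, during which the arm holds its last target. There are 200 camera calls.

## Task

Three specimen cassettes stand open on the grossing board: one holds a rounded stone, the others a ring and a strip of bone. Swing the lid of the cassette with the stone fully shut, then slide that cassette's catch all the way across so that it holds the lid. Leave the two bone cassettes open with their catches free, leave each specimen in its cassette, and do not disturb the other things on the board.

Things in the scene. Friction and masses are not known exactly. Their poses are not given: they have to be found in the camera images.
- cassette_a: Grey-white plastic tray 95 x 68 x 26 mm, walls 3 mm, fast on a fixed steel plate 6 mm thick. Origin: underside of the plate, below the tray's centre; z up. In its frame (mm): plate x -62 to 90, y -45 to 45; tray x -47.5 to 47.5, y -34 to 34, inner floor z 9, rim z 32. Lid hinge along y at x -47.5, z 32.5; catch beyond the other end, at x 72.
- lid_a (a joint): Lid of cassette_a, slotted plate 95 x 68 x 3 mm, rad: 0 = flat shut (top then 35.5 mm above the cassette's origin), pi/2 = upright, about 1.8 = open, leaning back away from the tray, to the cassette's -x. Stiff hinge: stays where it is left. A 10 x 16 mm tab at its free edge, centred at y 12 mm.
- catch_a (a joint): Sliding catch of cassette_a, m: 0 = free, 0.024 = home, its nose over the lid's tab. Slides to the cassette's +y with 1 N friction, no spring. Push its dark steel post: 12 x 12 mm, 40 mm tall, top 46.5 mm above the cassette's origin, axis at cassette x 72 mm, y -12 mm (free) to 12 mm (home). The nose reaches 21 mm from the axis to -x, z 38.5 to 41.5 mm.
- cassette_b: Grey-white plastic tray 95 x 68 x 26 mm, walls 3 mm, fast on a fixed steel plate 6 mm thick. Origin: underside of the plate, below the tray's centre; z up. In its frame (mm): plate x -62 to 90, y -45 to 45; tray x -47.5 to 47.5, y -34 to 34, inner floor z 9, rim z 32. Lid hinge along y at x -47.5, z 32.5; catch beyond the other end, at x 72.
- lid_b (a joint): Lid of cassette_b, slotted plate 95 x 68 x 3 mm, rad: 0 = flat shut (top then 35.5 mm above the cassette's origin), pi/2 = upright, about 1.8 = open, leaning back away from the tray, to the cassette's -x. Stiff hinge: stays where it is left. A 10 x 16 mm tab at its free edge, centred at y 12 mm.
- catch_b (a joint): Sliding catch of cassette_b, m: 0 = free, 0.024 = home, its nose over the lid's tab. Slides to the cassette's +y with 1 N friction, no spring. Push its dark steel post: 12 x 12 mm, 40 mm tall, top 46.5 mm above the cassette's origin, axis at cassette x 72 mm, y -12 mm (free) to 12 mm (home). The nose reaches 21 mm from the axis to -x, z 38.5 to 41.5 mm.
- cassette_c: Grey-white plastic tray 95 x 68 x 26 mm, walls 3 mm, fast on a fixed steel plate 6 mm thick. Origin: underside of the plate, below the tray's centre; z up. In its frame (mm): plate x -62 to 90, y -45 to 45; tray x -47.5 to 47.5, y -34 to 34, inner floor z 9, rim z 32. Lid hinge along y at x -47.5, z 32.5; catch beyond the other end, at x 72.
- lid_c (a joint): Lid of cassette_c, slotted plate 95 x 68 x 3 mm, rad: 0 = flat shut (top then 35.5 mm above the cassette's origin), pi/2 = upright, about 1.8 = open, leaning back away from the tray, to the cassette's -x. Stiff hinge: stays where it is left. A 10 x 16 mm tab at its free edge, centred at y 12 mm.
- catch_c (a joint): Sliding catch of cassette_c, m: 0 = free, 0.024 = home, its nose over the lid's tab. Slides to the cassette's +y with 1 N friction, no spring. Push its dark steel post: 12 x 12 mm, 40 mm tall, top 46.5 mm above the cassette's origin, axis at cassette x 72 mm, y -12 mm (free) to 12 mm (home). The nose reaches 21 mm from the axis to -x, z 38.5 to 41.5 mm.
- stone: The stone: a rounded ivory lump, 28 mm across, 20 mm tall, loose in one of the three cassettes. Origin: centre of its underside.
- bone_ring: Ring-shaped slice of bone, ivory, 36 mm across with a 20 mm hole, 9 mm thick, loose in another cassette. Origin: centre of its underside.
- bone_strip: Straight strip of bone, ivory, 46 x 13 x 8 mm, loose in the remaining cassette. Origin: centre of its underside.
- board: Worn cream plastic cutting board 500 x 980 x 10 mm under everything, fixed; its top is 10 mm above the table. Origin: centre of its underside.
- small_cassette_1: Small closed cassette 40 x 28 x 8 mm lying on the board, bystander. Origin: centre of its underside.
- small_cassette_2: Another small closed cassette 40 x 28 x 8 mm, bystander. Origin: centre of its underside.
- forceps: Steel forceps lying along their x, 150 x 20 x 8 mm, bystander. Origin: centre of its underside.
- ruler: Steel ruler 320 x 30 x 3 mm lying along its y, bystander. Origin: centre of its underside.
- scalpel: Steel scalpel handle 150 x 10 x 5 mm lying along its x, bystander. Origin: centre of its underside.
- specimen_jar: Clear jar with white lid, 90 mm across, 85 mm tall, bystander. Origin: centre of its underside.
- wash_bottle: White plastic bottle, 60 mm across, 140 mm tall, bystander. Origin: centre of its underside.

How it is judged:
By the outcome, as a careful person would: the job done as asked, in the order asked, and still so for the second after the job is handed in, with the robot touching nothing.
It also fails if it takes over 40 s, if anything falls off the work surface, if the arm or the gripper's body presses on something with over 40 N, if the wrist force passes 120 N, or if a joint passes its speed limit or range.

## Working session

There is one attempt and no reset: what is moved stays moved. The work goes in short steps, Python scripts to look and compute and a tool call to move; the robot and the scene stay as the last step left them, time stands still between calls to the robot, and variables do not carry over. Pictures are saved under pics/ and viewed, at most 10 in all, crops included, and the job is handed in when it is done.

Besides the shell and the picture viewer there is one more tool, called after "Call:" in YAML: its name, and indented under it one key for each argument. carry_out: Moves the arm, as the interface text tells. Its arguments: {"type":"object","properties":{"motion":{"type":"array"},"grip_force":{"type":"number"}},"required":["motion"]}

```bash
mkdir -p pics; ls; cat > h.py <<'E'
import numpy as np, cv2
from plant import arm
def snap(n,fn):
    c=arm.read_camera(n); cv2.imwrite(fn,c["frame"]); 
    np.savez(n+".npz",**{k:np.array(c[k]) for k in("camera_matrix","k1","extrinsics")}); return c
def cal(n):
    d=np.load(n+".npz"); return d["camera_matrix"],float(d["k1"]),d["extrinsics"]
def world(n,px,z):
    K,k1,E=cal(n); 
    p=cv2.undistortPoints(np.array(px,float).reshape(-1,1,2),K,np.array([k1,0,0,0.])).reshape(-1,2)
    d=np.c_[p[:,0],-p[:,1],-np.ones(len(p))]@E[:3,:3].T; o=E[:3,3]
    return o+d*((z-o[2])/d[:,2])[:,None]
def proj(n,P):
    K,k1,E=cal(n); q=(np.atleast_2d(P)-E[:3,3])@E[:3,:3]; q=q*[1,-1,-1]
    return cv2.projectPoints(q,np.zeros(3),np.zeros(3),K,np.array([k1,0,0,0.]))[0].reshape(-1,2)
E
python3 - <<'E'
from h import *
for n in("top","side"):
    c=snap(n,f"pics/{n}0.png"); print(n,c["camera_matrix"].tolist(),c["k1"],np.round(c["extrinsics"],3).tolist())
print(arm.get_state())
E
```

```text
pics
top [[482.55558717918626, 0.0, 315.56670601357837], [0.0, 482.55558717918626, 201.2292151049203], [0.0, 0.0, 1.0]] 0.022948495548586058 [[-0.005, 0.987, -0.161, 0.371], [-1.0, -0.008, -0.019, -0.009], [-0.02, 0.161, 0.987, 1.411], [0.0, 0.0, 0.0, 1.0]]
side [[373.10037556542665, 0.0, 315.6055857105308], [0.0, 373.10037556542665, 200.13091190356445], [0.0, 0.0, 1.0]] 0.0030755780591165184 [[0.999, 0.013, -0.052, 0.532], [-0.051, 0.509, -0.859, -0.866], [0.016, 0.861, 0.509, 0.566], [0.0, 0.0, 0.0, 1.0]]
{'t': 0.1, 'qpos': array([ 1.11389351e+00,  3.59434039e-01,  1.51130302e+00, -7.23608292e-06,
        1.27249386e+00, -1.15115358e-01]), 'qvel': array([-0.00109351, -0.002637  , -0.00180988, -0.00017895, -0.00092744,
        0.00101914]), 'joint_efforts': array([ 2.35367770e-04, -5.16354668e+01, -2.71406990e+01,  6.77442877e-02,
        2.77369749e-02,  8.14674024e-06]), 'position': array([0.20085038, 0.56473634, 0.22190108]), 'eef_rot': array([-5.34188136e-01, -3.09538029e+00,  2.47154556e-03]), 'contact_force': array([-0.56040577, -0.63418828, -0.09573201]), 'moment': array([ 0.02540001, -0.05651136, -0.02391288]), 'grip_force': 0.0, 'gripper_width': 0.0878589029839882}
```

View pics/top0.png

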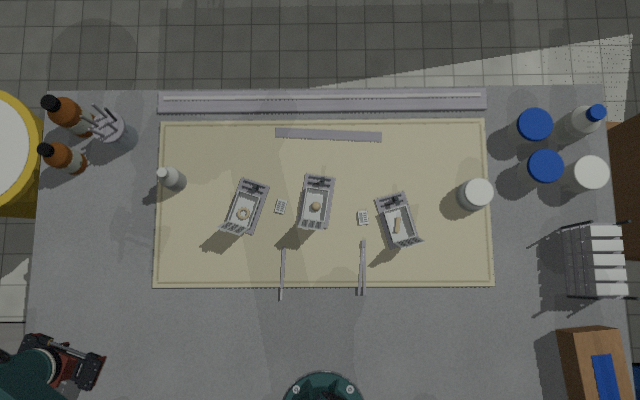

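View pics/side0.png

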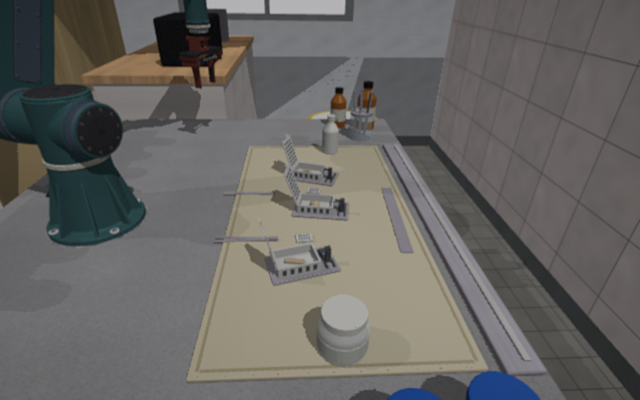

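The top view shows three cassettes: left (245,207) holds a ring, middle (316,203) a lump and right (398,220) a strip. All hinges face the robot. I'll enlarge these to confirm.

```bash
python3 - <<'E'
import cv2
a=cv2.imread("pics/top0.png")[165:260,210:430]; b=cv2.imread("pics/top0.png")[165:240,275:355]
cv2.imwrite("pics/c1.png",cv2.resize(a,(792,342),interpolation=cv2.INTER_CUBIC))
cv2.imwrite("pics/c2.png",cv2.resize(b,(640,600),interpolation=cv2.INTER_CUBIC))
E
```

```text
(no output)
```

View pics/c1.png

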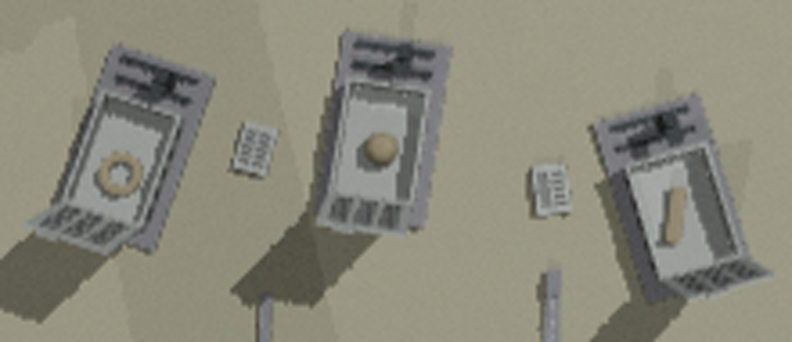

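View pics/c2.png

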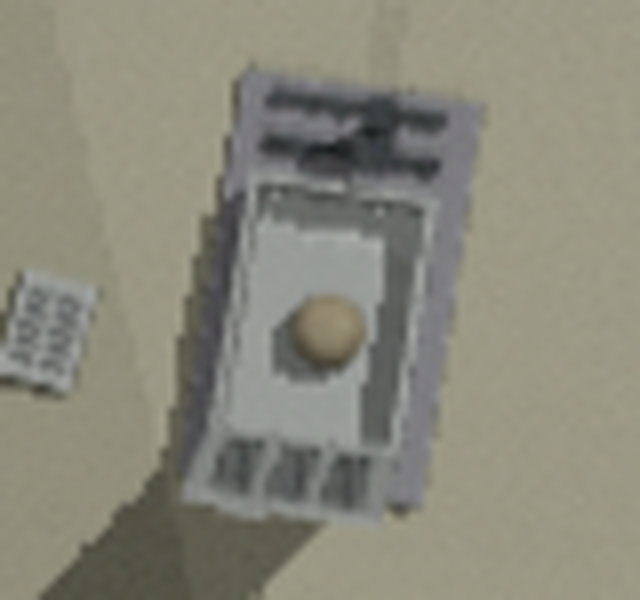

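The middle cassette has the rounded stone. In crop c2, its plate corners are at (245,72), (484,103) and (415,512), and its rim far corners are about (250,183) and (437,205). Next I'll fit the pose.

```bash
python3 - <<'E'
from h import *
from scipy.optimize import least_squares
c=np.array([(245,72),(484,103),(415,512),(250,183),(437,205)],float)
px=(c+.5)/8-.5+[275,165]
L=np.array([(90,45,6),(90,-45,6),(-62,-45,6),(47.5,34,32),(47.5,-34,32)])/1000
def W(p,l):
    l=np.atleast_2d(l);C,S=np.cos(p[2]),np.sin(p[2]); return np.c_[p[0]+C*l[:,0]-S*l[:,1],p[1]+S*l[:,0]+C*l[:,1],l[:,2]+.01]
r=least_squares(lambda p:(proj("top",W(p,L))-px).ravel(),[.5,0,-.1]); p=r.x
print(p,np.degrees(p[2]),r.fun.reshape(-1,2).round(2).tolist())
post=W(p,np.array([72,-12,46.5])/1e3); print(post)
img=cv2.resize(cv2.imread("pics/top0.png")[165:240,275:355],(640,600),interpolation=cv2.INTER_CUBIC)
def draw(n,im,P,off,s,col):
    for i,(u,v) in enumerate((proj(n,P)-off+.5)*s-.5): cv2.circle(im,(int(u),int(v)),3,col,-1)
th=1.8
lid=[(-.0475+.095*np.cos(th),y,.0325+.095*np.sin(th)) for y in(-.034,.034)]
rim=np.array([(47.5,34,32),(47.5,-34,32),(-47.5,34,32),(-47.5,-34,32)])/1e3
pt=np.array([(72+a,-12+b,46.5) for a in(-6,6) for b in(-6,6)])/1e3
draw("top",img,W(p,L),[275,165],8,(0,0,255));draw("top",img,W(p,lid),[275,165],8,(0,255,0));draw("top",img,W(p,rim),[275,165],8,(255,0,0));draw("top",img,W(p,pt),[275,165],8,(0,255,255))
s=cv2.resize(cv2.imread("pics/side0.png")[150:230,270:350+26],(795,600),interpolation=cv2.INTER_CUBIC)
for P,col in((W(p,L),(0,0,255)),(W(p,lid),(0,255,0)),(W(p,rim),(255,0,0)),(W(p,pt),(0,255,255))): draw("side",s,P,[270,150],7.5,col)
o=np.zeros((600,800,3),np.uint8);o[:450,:400]=cv2.resize(img,(400,375))[:450] if 0 else 0
o[100:475,:400]=cv2.resize(img,(400,375));o[100:402,400:]=cv2.resize(s,(400,302));cv2.imwrite("pics/fit.png",o)
np.save("pose.npy",p)
from scipy.spatial.transform import Rotation as R
print(R.from_rotvec(arm.get_state()["eef_rot"]).as_matrix().round(3))
E
```

```text
[ 0.58538092  0.01897377 -0.16506528] -9.457543851323567 [[-0.33, 0.03], [-0.11, 0.78], [0.49, 0.37], [0.03, -1.01], [-0.09, -0.16]]
[[ 0.65443047 -0.00469392  0.0565    ]]
[[-0.942  0.335 -0.001]
 [ 0.335  0.942 -0.001]
 [ 0.    -0.002 -1.   ]]
```

View pics/fit.png

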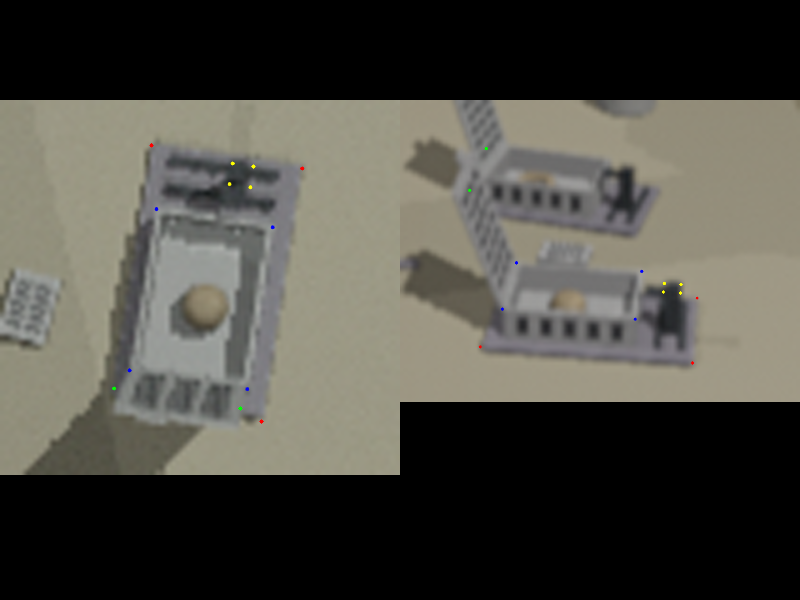

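The fit holds in both views: rim, post and plate points land where expected, and the lid is at about 1.85–1.9 rad. Next I'll work out the shifts to a point behind the lid.

```bash
cat >> h.py <<'E'
from scipy.spatial.transform import Rotation as R
def loc(x,y,z):
    p=np.load("pose.npy");C,S=np.cos(p[2]),np.sin(p[2]); return np.array([p[0]+(C*x-S*y)/1e3,p[1]+(S*x+C*y)/1e3,z/1e3+.01])
def where():
    s=arm.get_state();p=np.load("pose.npy");C,S=np.cos(p[2]),np.sin(p[2]);d=(s["position"]-[p[0],p[1],.01])*1e3
    return [round(float(v),1) for v in(C*d[0]+S*d[1],-S*d[0]+C*d[1],d[2])]
def shift(*l):
    s=arm.get_state();M=R.from_rotvec(s["eef_rot"]).as_matrix();p=np.load("pose.npy")
    T=np.c_[[-np.cos(p[2]),-np.sin(p[2]),0],[-np.sin(p[2]),np.cos(p[2]),0],[0,0,-1]]
    print("shift cm",(M.T@(loc(*l)-s["position"])*100).round(2),"turn",np.degrees(R.from_matrix(M.T@T).as_rotvec()).round(2),"local",where())
E
python3 -c "
from h import *
shift(-108,0,190)"
```

```text
shift cm [-43.89 -40.43   2.25] turn [ -0.09  -0.02 -10.13] local [-469.0, 475.2, 211.9]
```

Call:
carry_out:
  motion:
    - [[-3.5,-3.2,0.2],[0,0,-2],0]
    - [[-7,-6.5,0.4],[0,0,-4],0]
    - [[-10.5,-9.7,0.6],[0,0,-6],0]
    - [[-14,-12.9,0.8],[0,0,-8],0]
    - [[-17.5,-16.1,1],[0,0,-10],0]
    - [[-21,-19.3,1.2],[0,0,-10.1],0]
    - [[-24.5,-22.5,1.4],[0,0,-10.1],0]
    - [[-28,-25.7,1.6],[0,0,-10.1],0]

```text
t: 0.9
position: [0.3791, 0.2275, 0.2065]
eef_rot: [-0.259, -3.131, 0.0]
contact_force: [1.4, 0.7, -0.8]
gripper_width: 0.0273
grip_force: 0.0
```

```bash
python3 -c "
from h import *
shift(-108,0,190)"
```

```text
shift cm [-12.98 -17.17   0.65] turn [-0.01 -0.   -0.01] local [-237.8, 171.8, 196.5]
```

Call:
carry_out:
  motion:
    - [[-3,-4,0.2],[0,0,0],0]
    - [[-6,-8,0.4],[0,0,0],0]
    - [[-9,-12,0.6],[0,0,0],0]
    - [[-12,-16,0.6],[0,0,0],0]
    - [[-13,-17.2,1.5],[0,0,0],0]
    - [[-13,-17.2,5],[0,0,0],0]
    - [[-13,-17.2,9],[0,0,0],0]
    - [[-13,-17.2,10.5],[0,0,0],0]

```text
t: 1.7
position: [0.4756, 0.0386, 0.0983]
eef_rot: [-0.26, -3.125, -0.0]
contact_force: [-0.3, 0.8, 0.2]
gripper_width: 0.0002
grip_force: 0.0
```

```bash
python3 - <<'E'
from h import *
shift(-108,0,90); print(arm.get_state()["gripper_width"])
a=snap("side","pics/side1.png")["frame"][110:230,240:400]
b=snap("top","pics/top1.png")["frame"][150:270,250:410]
cv2.imwrite("pics/v1.png",np.hstack([cv2.resize(i,(400,300)) for i in(a,b)]))
E
```

```text
shift cm [-0.35 -0.13 -0.17] turn [-0.02 -0.34 -0.07] local [-111.6, 1.3, 88.3]
0.00021901168252621596
```

View pics/v1.png

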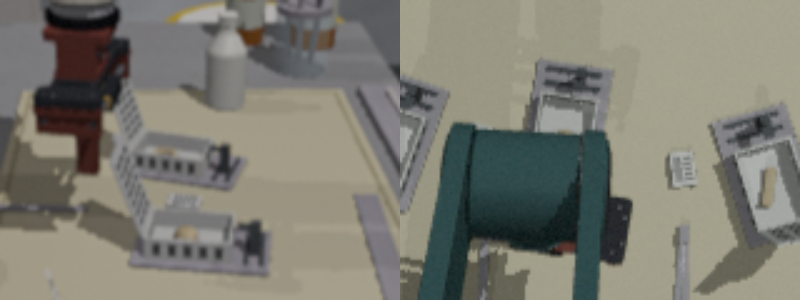

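The fingers stand about 3 cm behind the middle cassette's lid, at (90,150) in the left panel, and clear the neighbouring cassette. Now I'll push it.

Call:
carry_out:
  motion:
    - [[-1.4,-0.1,0],[0,0,0],0]
    - [[-2.4,-0.1,0],[0,0,0],0]
    - [[-3.4,-0.1,0],[0,0,0],0]
    - [[-4.4,-0.1,0],[0,0,0],0]
    - [[-5.4,-0.1,0],[0,0,0],0]
    - [[-6.4,-0.1,0],[0,0,0],0]
    - [[-7.4,-0.1,0],[0,0,0],0]
    - [[-8.2,-0.1,0.1],[0,0,0],0]

```text
t: 2.6
position: [0.5604, 0.0235, 0.1007]
eef_rot: [0.26, 3.13, -0.0]
contact_force: [-0.9, 0.2, 0.6]
gripper_width: 0.0004
grip_force: 0.2
```

```bash
python3 - <<'E'
from h import *
shift(-30,0,88)
E
```

```text
shift cm [ 0.47 -0.04  0.27] turn [-0.    0.02 -0.03] local [-25.3, 0.3, 90.7]
```

Call:
carry_out:
  motion:
    - [[-1,0,0.8],[0,0,0],0]
    - [[-2,0,1.6],[0,0,0],0]
    - [[-3,0,2.5],[0,0,0],0]
    - [[-3.7,0,3.4],[0,0,0],0]
    - [[-4.2,0,4.2],[0,0,0],0]
    - [[-4.5,0,4.9],[0,0,0],0]
    - [[-4.5,0,5.3],[0,0,0],0]
    - [[-4.5,0,5.4],[0,0,0],0]

```text
t: 3.4
position: [0.6033, 0.0163, 0.046]
eef_rot: [-0.26, -3.13, 0.0]
contact_force: [-0.1, 0.5, -0.2]
gripper_width: 0.0006
grip_force: 0.1
```

```bash
python3 - <<'E'
from h import *
shift(20,0,35.5)
print(arm.get_state()["contact_force"])
E
```

```text
shift cm [-0.19 -0.03  0.05] turn [-0.01 -0.05 -0.03] local [18.1, 0.3, 36.0]
[-0.06574665  0.4845878  -0.18672391]
```

Call:
carry_out:
  motion:
    - [[-0.4,0,0],[0,0,0],0]
    - [[-0.4,0,0.1],[0,0,0],0]
    - [[-0.4,0,0.1],[0,0,0],0]
    - [[-0.4,0,0.2],[0,0,0],0]
    - [[-0.4,0,0.2],[0,0,0],0]
    - [[-0.4,0,0.2],[0,0,0],0]
    - [[-0.4,0,0.2],[0,0,0],0]
    - [[-0.4,0,0.2],[0,0,0],0]

```text
t: 4.2
position: [0.608, 0.0156, 0.0457]
eef_rot: [0.26, 3.13, -0.0]
contact_force: [-1.2, 0.4, 5.9]
gripper_width: 0.0008
grip_force: 3.1
```

```bash
python3 - <<'E'
from h import *
print(where(),arm.get_state()["contact_force"])
E
```

```text
[22.9, 0.4, 35.7] [-1.21095138  0.36845922  5.94203618]
```

Contact is at local z 35.7 mm with 6 N, so the lid is flat shut. Next I'll lift and move beside the post.

Call:
carry_out:
  motion:
    - [[0,0,-2],[0,0,0],0]
    - [[0,0,-4.5],[0,0,0],0]
    - [[-1.5,-1.5,-4.5],[0,0,0],0]
    - [[-3.5,-3,-4.5],[0,0,0],0]
    - [[-5.2,-4.7,-4.5],[0,0,0],0]
    - [[-5.2,-4.7,-4],[0,0,0],0]
    - [[-5.2,-4.7,-4],[0,0,0],0]
    - [[-5.2,-4.7,-4],[0,0,0],0]

```text
t: 5.0
position: [0.6499, -0.0389, 0.0836]
eef_rot: [-0.26, -3.128, -0.001]
contact_force: [-0.7, -0.0, 0.2]
gripper_width: 0.0003
grip_force: 0.0
```

```bash
python3 - <<'E'
from h import *
shift(75,-45,36)
a=snap("side","pics/side2.png")["frame"][130:230,260:390]
cv2.imwrite("pics/v2.png",cv2.resize(a,(780,600),interpolation=cv2.INTER_CUBIC))
E
```

```text
shift cm [-0.19  0.15  3.76] turn [ 0.01 -0.14 -0.03] local [73.2, -46.5, 73.6]
```

View pics/v2.png

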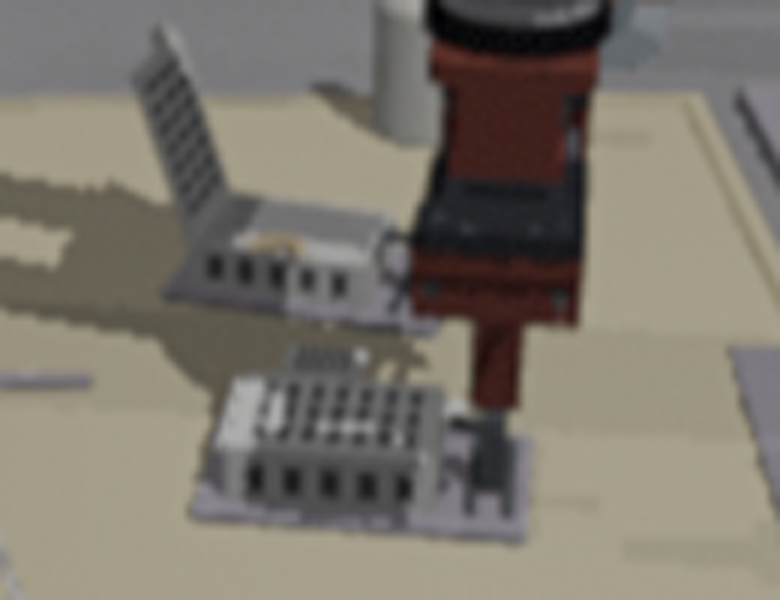

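The lid lies flat shut, and the fingers are just short of the post, at (490,400). Now I'll descend and push.

Call:
carry_out:
  motion:
    - [[-0.1,0,1.5],[0,0,0],0]
    - [[-0.1,0,3],[0,0,0],0]
    - [[-0.1,0,3.7],[0,0,0],0]
    - [[-0.1,0.5,3.7],[0,0,0],0]
    - [[-0.1,1,3.7],[0,0,0],0]
    - [[-0.1,1.5,3.7],[0,0,0],0]
    - [[-0.1,2,3.7],[0,0,0],0]
    - [[-0.1,2.5,3.7],[0,0,0],0]

```text
t: 5.85
position: [0.6569, -0.0144, 0.0482]
eef_rot: [0.259, 3.13, -0.001]
contact_force: [-0.2, -1.4, 0.8]
gripper_width: 0.0005
grip_force: 0.6
```

```bash
python3 - <<'E'
from h import *
print(where(),arm.get_state()["contact_force"])
E
```

```text
[76.0, -21.2, 38.2] [-0.15114451 -1.37170162  0.7750688 ]
```

Call:
carry_out:
  motion:
    - [[0,0.3,0],[0,0,0],0]
    - [[0,0.6,0],[0,0,0],0]
    - [[0,0.9,0],[0,0,0],0]
    - [[0,1.1,0],[0,0,0],0]
    - [[0,1.3,0],[0,0,0],0]
    - [[0,1.4,0],[0,0,0],0]
    - [[0,1.5,0],[0,0,0],0]
    - [[0,1.5,0],[0,0,0],0]

```text
t: 6.65
position: [0.6588, 0.0001, 0.0476]
eef_rot: [-0.26, -3.131, -0.0]
contact_force: [-0.8, -0.9, -0.5]
gripper_width: 0.0002
grip_force: 0.2
```

```bash
python3 - <<'E'
from h import *
print(where(),arm.get_state()["contact_force"])
E
```

```text
[75.5, -6.5, 37.6] [-0.79996348 -0.94696471 -0.47867032]
```

Still sliding at about 1 N, so I'll keep pushing gently until it stops.

Call:
carry_out:
  motion:
    - [[0,0.1,0],[0,0,0],0]
    - [[0,0.2,0],[0,0,0],0]
    - [[0,0.3,0],[0,0,0],0]
    - [[0,0.3,0],[0,0,0],0]
    - [[0,0.4,0],[0,0,0],0]
    - [[0,0.4,0],[0,0,0],0]
    - [[0,0.5,0],[0,0,0],0]
    - [[0,0.5,0],[0,0,0],0]

```text
t: 7.45
position: [0.6593, 0.0033, 0.0476]
eef_rot: [-0.259, -3.13, 0.004]
contact_force: [-1.0, -8.3, 0.9]
gripper_width: 0.0002
grip_force: 4.0
```

```bash
python3 - <<'E'
from h import *
print(where(),arm.get_state()["contact_force"])
E
```

```text
[75.5, -3.3, 37.6] [-1.02465005 -8.25443516  0.94320219]
```

The force rose to 8 N against the end stop. One small extra push, then back off and lift.

Call:
carry_out:
  motion:
    - [[0,0.1,0],[0,0,0],0]
    - [[0,0.2,0],[0,0,0],0]
    - [[0,0.2,0],[0,0,0],0]
    - [[0,-0.5,0],[0,0,0],0]
    - [[0,-2,0],[0,0,0],0]
    - [[0,-2,-3],[0,0,0],0]
    - [[0,-2,-8],[0,0,0],0]
    - [[0,-2,-13],[0,0,0],0]

```text
t: 8.25
position: [0.6552, -0.015, 0.1781]
eef_rot: [-0.26, -3.128, -0.002]
contact_force: [0.3, 0.0, 1.1]
gripper_width: 0.0005
grip_force: 0.0
```

Call:
carry_out:
  motion:
    - [[4,0,-3],[0,0,0],0]
    - [[8,0,-5],[0,0,0],0]
    - [[12,0,-5],[0,0,0],0]
    - [[16,0,-5],[0,0,0],0]
    - [[20,0,-5],[0,0,0],0]
    - [[24,0,-5],[0,0,0],0]
    - [[25,0,-5],[0,0,0],0]
    - [[25,0,-5],[0,0,0],0]

```text
t: 9.05
position: [0.4084, 0.0267, 0.2278]
eef_rot: [0.26, 3.131, 0.001]
contact_force: [0.8, -0.5, -0.4]
gripper_width: 0.0003
grip_force: 0.0
```

```bash
python3 - <<'E'
from h import *
a=snap("side","pics/side3.png")["frame"][150:230,270:370]
t=snap("top","pics/top3.png")["frame"]
k=cv2.imread("pics/side3.png")[125:285,215:415]
p=np.load("pose.npy")
for n,P in(("top",loc(72,12,46.5)),("side",loc(72,12,46.5))): print(n,proj(n,P).round(1),proj(n,loc(72,-12,46.5)).round(1))
f=lambda i,w,h:cv2.resize(i,(w,h),interpolation=cv2.INTER_CUBIC)
o=np.vstack([np.hstack([f(a,400,300),f(t[165:240,275:375],400,300)]),np.hstack([f(t[150:285,240-40:420],400,300),f(k,400,300)])])
cv2.imwrite("pics/v3.png",o)
print(where(),arm.get_state()["t"])
E
```

```text
top [[314.6 178.3]] [[322.9 179.6]]
side [[342.2 195. ]] [[341.7 199.4]]
[-172.8, -21.5, 218.2] 9.15
```

View pics/v3.png

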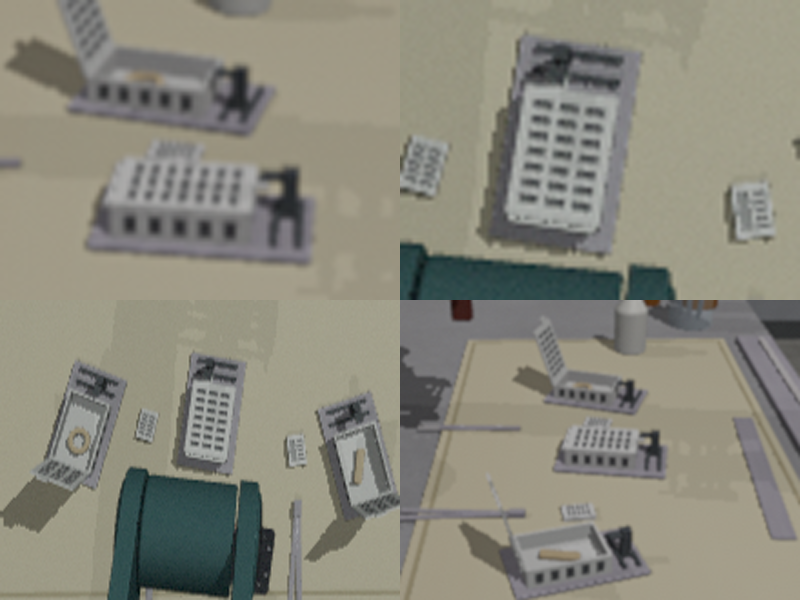

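The lid is shut and the nose is over the tab; the other two cassettes are unchanged. The post is near (316,178) against a predicted home of (314.6,178.3), so I'll check its travel closely.

```bash
python3 - <<'E'
from h import *
f=lambda i:cv2.resize(i,(400,300),interpolation=cv2.INTER_CUBIC)
o=[]
for n,box in(("top",(170,190,303,333)),("side",(185,221,318,366))):
  for k,y in((0,-12),(3,12)):
    im=cv2.imread(f"pics/{n}{k}.png"); a,b,c,d=box; e=f(im[a:b,c:d]); sx,sy=400/(d-c),300/(b-a)
    for q in proj(n,[loc(72+i,y+j,46.5) for i in(-6,6) for j in(-6,6)]):
        cv2.circle(e,(int((q[0]-c+.5)*sx),int((q[1]-a+.5)*sy)),3,(0,255,255),-1)
    o.append(e)
cv2.imwrite("pics/v4.png",np.vstack([np.hstack(o[:2]),np.hstack(o[2:])]))
E
```

```text
(no output)
```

View pics/v4.png

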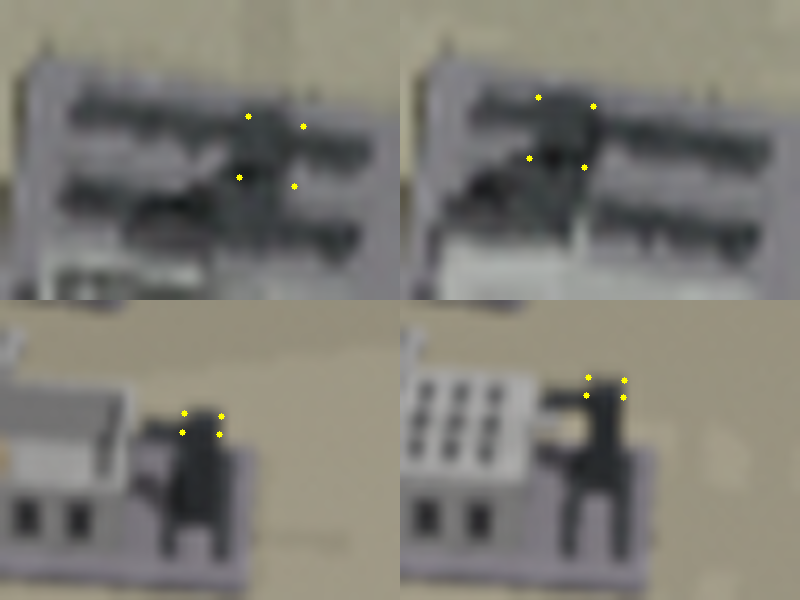

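Travel looks possibly a hair short, though that is within pixel error. I'll push once more, firmly, to be sure.

Call:
carry_out:
  motion:
    - [[-4,0,0],[0,0,0],0]
    - [[-8,0,0],[0,0,0],0]
    - [[-12,0,0],[0,0,0],0]
    - [[-16,0,0],[0,0,0],0]
    - [[-20,0,0],[0,0,0],0]
    - [[-24,0,0],[0,0,0],0]
    - [[-25,0,2],[0,0,0],0]
    - [[-25,0,5],[0,0,0],0]

```text
t: 9.95
position: [0.6625, -0.0161, 0.1778]
eef_rot: [0.26, 3.124, -0.0]
contact_force: [0.2, -0.0, -0.9]
gripper_width: 0.0006
grip_force: 0.0
```

Call:
carry_out:
  motion:
    - [[0,0,4],[0,0,0],0]
    - [[0,0,8],[0,0,0],0]
    - [[0,0,12],[0,0,0],0]
    - [[0,0,13],[0,0,0],0]
    - [[0,0.7,13],[0,0,0],0]
    - [[0,1.2,13],[0,0,0],0]
    - [[0,1.7,13],[0,0,0],0]
    - [[0,1.7,13],[0,0,0],0]

```text
t: 10.75
position: [0.661, 0.0025, 0.0498]
eef_rot: [0.258, 3.127, -0.001]
contact_force: [0.2, 0.1, -0.1]
gripper_width: 0.0006
grip_force: 0.0
```

```bash
python3 - <<'E'
from h import *
print(where(),arm.get_state()["contact_force"])
E
```

```text
[77.4, -3.9, 39.8] [ 0.21084596  0.08284914 -0.07215383]
```

Call:
carry_out:
  motion:
    - [[0,0.2,0.1],[0,0,0],0]
    - [[0,0.4,0.1],[0,0,0],0]
    - [[0,0.5,0.1],[0,0,0],0]
    - [[0,0.6,0.1],[0,0,0],0]
    - [[0,0.7,0.1],[0,0,0],0]
    - [[0,0.8,0.1],[0,0,0],0]
    - [[0,0.8,0.1],[0,0,0],0]
    - [[0,0.8,0.1],[0,0,0],0]

```text
t: 11.55
position: [0.6609, 0.0037, 0.0486]
eef_rot: [0.257, 3.129, -0.014]
contact_force: [-3.8, -20.7, 7.2]
gripper_width: 0.0006
grip_force: 10.6
```

```bash
python3 - <<'E'
from h import *
print(where(),arm.get_state()["contact_force"])
E
```

```text
[77.0, -2.7, 38.6] [ -3.76594266 -20.67187864   7.15070949]
```

It holds at the same place under 21 N, so this is the hard stop and the catch is home. Now I'll retreat.

Call:
carry_out:
  motion:
    - [[0,0,0.1],[0,0,0],0]
    - [[0,-1,0.1],[0,0,0],0]
    - [[0,-2,0.1],[0,0,0],0]
    - [[0,-2,-3],[0,0,0],0]
    - [[0,-2,-8],[0,0,0],0]
    - [[0,-2,-13],[0,0,0],0]
    - [[0,-2,-16],[0,0,0],0]
    - [[0,-2,-16],[0,0,0],0]

```text
t: 12.35
position: [0.6605, -0.0099, 0.2126]
eef_rot: [0.258, 3.121, 0.0]
contact_force: [1.1, -1.0, 0.1]
gripper_width: 0.0004
grip_force: 0.0
```

Call:
carry_out:
  motion:
    - [[4,0,0],[0,0,0],0]
    - [[8,0,0],[0,0,0],0]
    - [[12,0,0],[0,0,0],0]
    - [[16,0,0],[0,0,0],0]
    - [[20,0,0],[0,0,0],0]
    - [[24,0,0],[0,0,0],0]
    - [[25,0,0],[0,0,0],0]
    - [[25,0,0],[0,0,0],0]

```text
t: 13.15
position: [0.4085, 0.0318, 0.206]
eef_rot: [-0.259, -3.129, -0.0]
contact_force: [0.2, -0.2, 0.0]
gripper_width: 0.0006
grip_force: 0.0
```

```bash
python3 - <<'E'
from h import *
a=snap("side","pics/side4.png")["frame"];t=snap("top","pics/top4.png")["frame"]
s3=cv2.imread("pics/side3.png");t3=cv2.imread("pics/top3.png")
for n,x,y,b in(("top",t3,t,(165,230,280,345)),("side",s3,a,(185,230,285,350))):
    r=np.s_[b[0]:b[1],b[2]:b[3]]; print(n,"max/mean diff",np.abs(x[r].astype(int)-y[r]).max(),np.abs(x[r].astype(int)-y[r]).mean().round(2))
for n,box,m in(("top",(174,184,311,321),12),):
    before=cv2.imread("pics/top0.png");T=before[172:184,317:329]
    big=lambda i:cv2.resize(i,None,fx=8,fy=8,interpolation=cv2.INTER_CUBIC)
    _,v,_,l=cv2.minMaxLoc(cv2.matchTemplate(big(t[164:192,300:340]),big(T),cv2.TM_CCOEFF_NORMED)); print(v,(l[0]/8+300-317)/.346,"mm-ish")
E
```

```text
top max/mean diff 123 2.48
side max/mean diff 11 0.98
0.9819645285606384 -19.86994219653179 mm-ish
```

The post shift reads about 20–22 mm by coarse methods, so I'll measure it properly using sub-pixel edges of the post in both views.

```bash
python3 - <<'E'
from h import *
from scipy.ndimage import map_coordinates as mc
g={k:cv2.imread(f"pics/{k}.png",0).astype(float) for k in("top0","top4","side0","side4")}
ys=np.arange(-30,31,2.0)
for n in("top","side"):
  for k in("0","4"):
    acc=0
    for x,z in [(72+dx,46.5) for dx in(-4,-2,0,2,4)]:
        q=proj(n,[loc(x,y,z) for y in ys]); acc=acc+mc(g[n+k],[q[:,1],q[:,0]],order=1)/5
    print(n+k,dict(zip(ys.astype(int).tolist(),acc.round().astype(int).tolist())))
# coherent template: warp strip, best shift over s of post patch at y-12 -> y-12+s using plate contrast
f=lambda im:cv2.resize(im,(800//2,300),interpolation=cv2.INTER_CUBIC)
def crop(im,a,b,c,d):return f(cv2.imread(f"pics/{im}.png")[a:b,c:d])
cv2.imwrite("pics/v5.png",np.vstack([np.hstack([crop("top0",170,185,308,328),crop("top4",170,185,308,328)]),np.hstack([crop("side0",190,214,328,360),crop("side4",190,214,328,360)])]))
E
```

```text
top0 {-30: 88, -28: 83, -26: 81, -24: 82, -22: 81, -20: 85, -18: 86, -16: 69, -14: 60, -12: 57, -10: 58, -8: 57, -6: 58, -4: 65, -2: 80, 0: 88, 2: 87, 4: 79, 6: 83, 8: 88, 10: 91, 12: 88, 14: 81, 16: 82, 18: 87, 20: 91, 22: 91, 24: 91, 26: 90, 28: 86, 30: 91}
top4 {-30: 88, -28: 84, -26: 81, -24: 77, -22: 76, -20: 82, -18: 88, -16: 89, -14: 87, -12: 85, -10: 81, -8: 80, -6: 78, -4: 78, -2: 87, 0: 89, 2: 82, 4: 59, 6: 51, 8: 56, 10: 54, 12: 55, 14: 58, 16: 63, 18: 76, 20: 83, 22: 85, 24: 89, 26: 88, 28: 85, 30: 89}
side0 {-30: 45, -28: 46, -26: 47, -24: 47, -22: 47, -20: 48, -18: 50, -16: 52, -14: 56, -12: 62, -10: 68, -8: 78, -6: 90, -4: 102, -2: 116, 0: 130, 2: 139, 4: 144, 6: 150, 8: 151, 10: 152, 12: 152, 14: 152, 16: 152, 18: 151, 20: 150, 22: 149, 24: 148, 26: 146, 28: 145, 30: 144}
side4 {-30: 46, -28: 49, -26: 51, -24: 54, -22: 56, -20: 58, -18: 59, -16: 59, -14: 58, -12: 57, -10: 56, -8: 54, -6: 52, -4: 50, -2: 48, 0: 47, 2: 49, 4: 52, 6: 55, 8: 61, 10: 69, 12: 76, 14: 88, 16: 100, 18: 112, 20: 122, 22: 131, 24: 138, 26: 142, 28: 145, 30: 146}
```

View pics/v5.png

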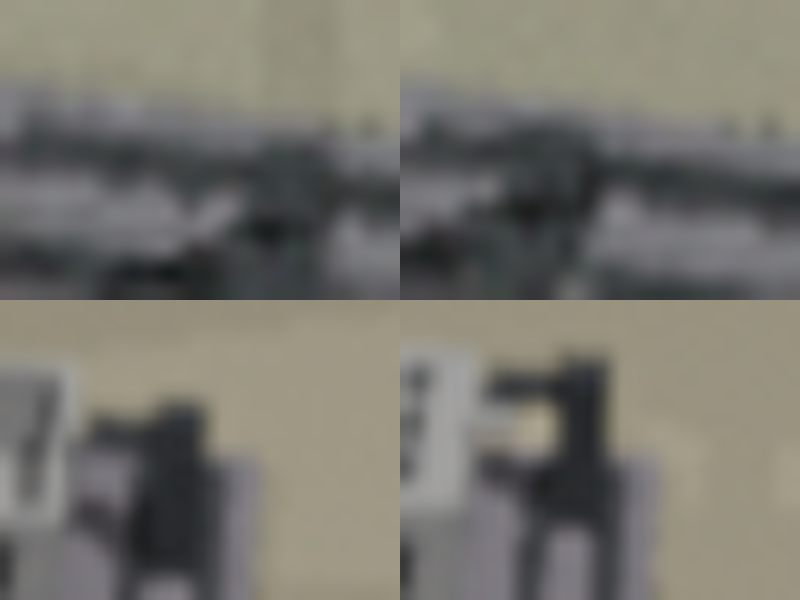

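Both views give about 20 mm of travel, symmetric about the fitted axis. To place it absolutely, I'll check the y offset and scale on the known lid (±34) and plate edges.

```bash
python3 - <<'E'
from h import *
from scipy.ndimage import map_coordinates as mc
def prof(im,n,xs,z,ys):
    g=cv2.imread(f"pics/{im}.png",0).astype(float);acc=0
    for x in xs:
        q=proj(n,[loc(x,y,z) for y in ys]);acc=acc+mc(g,[q[:,1],q[:,0]],order=1)/len(xs)
    return acc
def edge(a,ys,lo,hi):
    m=(ys>=lo)&(ys<=hi);d=np.abs(np.gradient(a))[m];d=np.where(d>d.max()*.3,d,0);return round(float((d*ys[m]).sum()/d.sum()),1)
ys=np.arange(-60,60.5,.5)
for xs in(range(15,26,2),range(30,46,3)):
  a=prof("top4","top",xs,35.5,ys);print("lid +-34:",edge(a,ys,-40,-29),edge(a,ys,29,40))
for xs in(range(55,88,3),):
  for i in("top0","top4"):
    a=prof(i,"top",xs,6,ys);print("plate +-45:",edge(a,ys,-51,-39),edge(a,ys,39,51))
for i,(l,h) in(("top0",(-22,2)),("top4",(-2,22))):
  a=prof(i,"top",range(68,77),46.5,ys);m=(l+h)/2;print("post",i,edge(a,ys,l,m),edge(a,ys,m,h))
a=prof("top4","top",[53,54,55,56],35.5,ys);print("tab 4..20",dict(zip(ys[100:181:4].tolist(),a[100:181:4].round().astype(int).tolist())))
# side: far lid edge / near lid edge
for y in(-34,34):
  ys2=np.arange(y-12,y+12.5,.5);a=prof("side4","side",range(-20,30,5),35.5,ys2);print("side lid",y,edge(a,ys2,y-9,y+9))
# catches as free in the others: ratio rail
E
```

```text
lid +-34: -33.6 33.7
lid +-34: -33.7 34.1
plate +-45: -45.4 46.7
plate +-45: -45.1 46.7
post top0 -17.3 -2.8
post top4 2.6 16.8
tab 4..20 {-10.0: 103, -8.0: 104, -6.0: 116, -4.0: 116, -2.0: 112, 0.0: 109, 2.0: 111, 4.0: 129, 6.0: 131, 8.0: 87, 10.0: 78, 12.0: 77, 14.0: 80, 16.0: 77, 18.0: 78, 20.0: 81, 22.0: 75, 24.0: 72, 26.0: 72, 28.0: 73, 30.0: 73}
side lid -34 -35.2
side lid 34 32.7
```

The lid edges show the frame is accurate, but the post measures about y +10 rather than +12. As a decisive check, I'll touch the fixed tray wall (y -34) with the same finger to calibrate its half-thickness, then compare with the post's stop.

```bash
python3 - <<'E'
from h import *
shift(20,-62,60); print(arm.get_state()["t"])
E
```

```text
shift cm [-19.29  -4.55  13.7 ] turn [ 0.01  0.08 -0.03] local [-173.1, -16.4, 196.7]
13.25
```

Call:
carry_out:
  motion:
    - [[-4,-1,0],[0,0,0],0]
    - [[-8,-2,0],[0,0,0],0]
    - [[-12,-3,0],[0,0,0],0]
    - [[-16,-4.6,2],[0,0,0],0]
    - [[-19.3,-4.6,6],[0,0,0],0]
    - [[-19.3,-4.6,10],[0,0,0],0]
    - [[-19.3,-4.6,14],[0,0,0],0]
    - [[-19.3,-4.6,17.5],[0,0,0],0]

```text
t: 14.05
position: [0.595, -0.0465, 0.0285]
eef_rot: [-0.261, -3.131, -0.0]
contact_force: [0.9, 1.0, -0.2]
gripper_width: 0.0008
grip_force: 0.0
```

Call:
carry_out:
  motion:
    - [[0,0.3,0],[0,0,0],0]
    - [[0,0.6,0],[0,0,0],0]
    - [[0,0.9,0],[0,0,0],0]
    - [[0,1.1,0],[0,0,0],0]
    - [[0,1.2,0],[0,0,0],0]
    - [[0,1.3,0],[0,0,0],0]
    - [[0,1.4,0],[0,0,0],0]
    - [[0,1.5,0],[0,0,0],0]

```text
t: 14.85
position: [0.5959, -0.031, 0.032]
eef_rot: [0.26, 3.13, -0.0]
contact_force: [-0.3, -0.3, -1.0]
gripper_width: 0.0004
grip_force: 0.0
```

```bash
python3 - <<'E'
from h import *
print(where(),arm.get_state()["contact_force"])
E
```

```text
[18.6, -47.6, 22.0] [-0.25255941 -0.31723992 -0.98525137]
```

Call:
carry_out:
  motion:
    - [[0,0.1,0],[0,0,0],0]
    - [[0,0.2,0],[0,0,0],0]
    - [[0,0.3,0],[0,0,0],0]
    - [[0,0.4,0],[0,0,0],0]
    - [[0,0.5,0],[0,0,0],0]
    - [[0,0.5,0],[0,0,0],0]
    - [[0,0.6,0],[0,0,0],0]
    - [[0,0.6,0],[0,0,0],0]

```text
t: 15.65
position: [0.5964, -0.0273, 0.0316]
eef_rot: [-0.258, -3.13, 0.005]
contact_force: [-1.7, -8.0, 0.7]
gripper_width: 0.0002
grip_force: 4.9
```

```bash
python3 - <<'E'
from h import *
print(where(),arm.get_state()["contact_force"])
E
```

```text
[18.5, -43.9, 21.6] [-1.73490285 -8.01436179  0.72888869]
```

The wall contact gives a finger half-thickness of 9.9 mm. The post's stop at TCP y -3.3 therefore puts its axis at about 12.6 mm, which is home (12 mm) within error. I'll retreat and hand in.

Call:
carry_out:
  motion:
    - [[0,-1,0],[0,0,0],0]
    - [[0,-1.8,0],[0,0,0],0]
    - [[0,-1.8,-4],[0,0,0],0]
    - [[0,-1.8,-8],[0,0,0],0]
    - [[0,-1.8,-12],[0,0,0],0]
    - [[0,-1.8,-16],[0,0,0],0]
    - [[0,-1.8,-18],[0,0,0],0]
    - [[0,-1.8,-18],[0,0,0],0]

```text
t: 16.45
position: [0.5962, -0.0435, 0.2153]
eef_rot: [0.26, 3.124, -0.001]
contact_force: [0.0, -0.3, -0.3]
gripper_width: 0.0006
grip_force: 0.0
```

Call:
carry_out:
  motion:
    - [[4,1,0],[0,0,0],0]
    - [[8,2,0],[0,0,0],0]
    - [[12,3,0],[0,0,0],0]
    - [[16,4,0],[0,0,0],0]
    - [[19,4.6,0],[0,0,0],0]
    - [[19,4.6,0],[0,0,0],0]
    - [[19,4.6,0],[0,0,0],0]
    - [[19,4.6,0],[0,0,0],0]

```text
t: 17.25
position: [0.4152, 0.0334, 0.2114]
eef_rot: [0.26, 3.13, -0.0]
contact_force: [0.6, -0.0, -0.6]
gripper_width: 0.0002
grip_force: 0.0
```

```bash
python3 - <<'E'
from h import *
o=cv2.imread("pics/side4.png").astype(int);a=snap("side","pics/side5.png")["frame"]
for b in((190,230,285,350),(150,190,295,345),(230,285,260,345)): print(np.abs(o-a)[b[0]:b[1],b[2]:b[3]].max())
print(arm.get_state()["contact_force"]); print(arm.sign_off())
E
```

```text
11
3
16
[0.12700475 0.43115176 0.33243915]
the job is handed in; nothing more can be done
None
```

I shut the stone cassette's lid flat and slid its catch to the end stop (held at 21 N; touch puts it home, though the pictures read about 2 mm short); the bone cassettes look unchanged, and I handed in at about 17 s.

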